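# Unclamp the gate flap and slide it out for inspection

## Robot

A 6-joint arm with a two-finger parallel gripper is mounted at the origin on a cart in front of the work surface, level with it; the furniture and walls round the work are solid. World frame = base frame: x ahead of the robot, y to its left, z up, the work surface at z = 0. Lengths are in m, angles in rad, forces in N, time in s.
With the tool pointing down it reaches from about 0.35 to 0.85 m from the base axis. Payload 8.1 kg.
Tool frame: the origin (TCP) lies at the centre of the arm's flange, where the gripper is bolted on; the fingertips stand 186 mm ahead of it and the grasp point (between the pads) lies 167 mm ahead of it (robot.grasp_offset is the distance from the TCP to the grasp point, in m); z points along the fingers, y is the line along which they close (so a half turn about z gives the same grasp; the last joint's range is limited). The gripper opens to 93 mm and grips with 3 to 60 N. Pads are 15 mm wide; open, the fingers measure 128 mm over their backs; the gripper's body (75 mm by 188 mm) begins 65 mm behind the grasp point.
Start: joints at [1.23, 0.13, 1.488, -0, 1.523, -0.085], TCP at [0.152, 0.58, 0.405] pointing down, gripper open.
Joint ranges: [-2.96, 2.96], [-0.89, 2.26], [0.02, 2.5], [-1.34, 4.48], [0, 2.73], [-2.66, 2.66]. Speed limits (rad/s): [2.39, 2.39, 2.79, 3.14, 3.14, 3.14].

## Interface

Orientations are given as a rotation vector (axis times angle).
In Python, from plant import robot gives the robot as it stands.
- The arm moves only by the tool drive_tool, never from a script. Its argument "moves" is one flat list of numbers, 7 for each row, row after row: the finger opening in mm, from 0 to 93, then the shift along the tool's x, y, z in mm, then the turn, a rotation vector about the tool's x, y, z in degrees. A call has 1 to 8 rows; each row shifts and turns the commanded pose from where the row before left it, along the tool's axes as they then stand; what a row does not reach is not made up. A row lasts 1/10 s, in which the tool goes at most 50 mm and 8.59 degrees, less where a joint would pass 70% of its speed; a pose out of reach is approached as far as the arm can. A call is refused whole if a number of a shift passes 50 or a number of a turn 8.59, either way. A call with a gripper value outside its range is refused whole. The fingers move at their own pace and stop on an object; "grip_force" is the grip in N (left out, the last holds). Time passes only in rows, so rows that do not move let the fingers close. It gives the time, the measured TCP pose, the force, the opening and the grip force at its end, in the units of the state.
- robot.read_state(): the state, without advancing time (a new reading comes with each control period).
- robot.read_camera(name): name is "scene" or "side" or "wrist"; returns a dict with "color" (480x640x3 uint8, red, green, blue), "depth" (480x640 float32, m along the optical axis (not along the pixel's ray), 0 where there is no reading), "mtx" (3x3 intrinsics, pixels), "R" (3x3) and "t" (3): a world point X has camera coordinates R X + t. Camera axes: x right, y down, z forward; pixel columns grow to the right and rows downward; lengths in m; the calibration is good to about 2 mm. A picture is of the moment at which its call begins.
- robot.close_job(): hands the job in; it is judged then, once.
The state is a dict: "t": time; "q": joint angles; "dq": joint speeds; "joint_torque": joint torques, N m; "tool_pos": TCP position; "orientation": TCP orientation; "force": force on the tool from outside, world axes, zero at the start; "wrist_torque": the same for the moment, N m; "opening": finger opening in m; "gripper_force": force on a finger pad.
Only numpy, scipy, OpenCV 4.12 (cv2) and the standard library are available. Lean on these libraries where they do the work, as an engineer would, in place of code of your own. Each camera call takes 0.05 s, during which the arm holds its last target. There are 200 camera calls.

## Task

Swing the red handle of the toggle clamp over to lift its bar fully open. Then slide the perforated gate flap that was held under it out along the aluminium plate, flat on the plate all the way, until it lies squarely on the green-framed white area; leave the clamp open.

Things in the scene. Friction and masses are not known exactly. Their poses are not given: they have to be found in the camera images.
- toggle_clamp_arm (a joint): Toggle clamp's bar and red handle, one rigid piece on a hinge: 0 = closed, bar level, its round pad on the flap (start); 1.36 rad = stop, fully open, bar upright, handle lying back about level. Light friction, no spring: it stays where it is left. The hinge lies 13 mm towards +x and 110 mm below clamp_handle (closed), 40 mm above the bench, its axis parallel to clamp_handle's y.
- clamp_handle (a point): Point on the middle line of the clamp's red handle, 22 mm below its top. Closed, the handle is upright, 20 mm wide (y) and 20 mm thick (x), from 87 to 173 mm above the bench. The frame turns with it; closed: z up, x along the bar towards flap and marked area, the pad 101 mm ahead. Opening swings the handle back to -x and down, while the bar on the +x side rises.
- gate_flap_0: Grey perforated sheet lying under the clamp (a like flap elsewhere is a bystander): 84 (x) x 110 (y) x 2 mm, 0.14 kg, 19 mm high flanges at y = +-55 to 62 mm, round hinge tube of 10 mm diameter along the outer edge, away from the clamp (parallel to y, axis at x = 40 mm, 6 mm up). Origin: middle of underside; z up, x in the sliding direction. Pad 20 mm behind the origin.
- marked_area (a point): Centre of the green-framed white area (104 x 128 mm) on the fixed aluminium slide plate (255 x 134 mm), on its top, 7 mm above the bench. x along the plate, away from the clamp; z up. The plate reaches from 177 mm behind this point to 78 mm beyond. The flap starts about 110 mm behind it and is in place with its origin here, x along x.

How it is judged:
On the way:
1. the clamp is opened (at least 1.1 rad) while the flap still lies under it (value of joint toggle_clamp_arm above 1.1 rad and distance of gate_flap_0 from where it was at the start of the episode below 0.03 m), for 0.2 s.
At the end, for the whole second after the job is handed in: The clamp stands open (1.1 rad or more); the flap lies flat and still on the plate, its origin within 20 mm of the marked area's centre and turned no more than 0.2 rad from it (value of joint toggle_clamp_arm above 1.1 rad and horizontal distance between gate_flap_0 and marked_area below 0.02 m and angle between the x axis of gate_flap_0 and the x axis of marked_area, either way round below 0.2 rad and angle between gate_flap_0's own z axis and vertical below 0.06 rad and linear speed of gate_flap_0 below 0.01 m/s); the robot touches nothing.
It fails at once if the flap is lifted more than 20 mm off the plate instead of being slid (z of gate_flap_0 in the frame of marked_area above 0.02 m).
It also fails if it takes over 45 s, if anything falls off the work surface, if the arm or the gripper's body presses on something with over 40 N, if the wrist force passes 120 N, or if a joint passes its speed limit or range.

## Working session

There is one attempt and no reset: what is moved stays moved. The work goes in short steps, Python scripts to look and compute and a tool call to move; the robot and the scene stay as the last step left them, time stands still between calls to the robot, and variables do not carry over. Pictures are saved under pics/ and viewed, at most 10 in all, crops included, and the job is handed in when it is done.

Besides the shell and the picture viewer there is one more tool, called after ">>>" in YAML: its name, and indented under it one key for each argument. drive_tool: Moves the arm, as the interface text tells. Its arguments: {"type":"object","properties":{"moves":{"type":"array","items":{"type":"number"}},"grip_force":{"type":"number"}},"required":["moves"]}

```bash
mkdir -p pics; cat > h.py <<'E'
import numpy as np,cv2
from scipy.spatial.transform import Rotation as Ro
from plant import robot
def cam(n):
    c=robot.read_camera(n); return c
def pts(c):
    d=c["depth"];v,u=np.indices(d.shape);K=c["mtx"]
    P=np.stack([(u-K[0,2])/K[0,0]*d,(v-K[1,2])/K[1,1]*d,d],-1)
    return (P-c["t"])@c["R"]
def ray(c,u,v,z):
    K=c["mtx"];r=c["R"].T@np.array([(u-K[0,2])/K[0,0],(v-K[1,2])/K[1,1],1]);o=-c["R"].T@c["t"]
    return o+r*(z-o[2])/r[2]
def save(c,n): cv2.imwrite(n,c["color"][:,:,::-1])
E
python3 - <<'E'
from h import *
s=robot.read_state();print(s["t"],s["tool_pos"],s["orientation"])
a=cam("scene");b=cam("side")
cv2.imwrite("pics/a.png",cv2.resize(np.hstack([a["color"],b["color"]])[:,:,::-1],(800,300)))
save(a,"pics/s.png")
np.savez("c.npz",**{f"{n}_{k}":v for n,c in(("a",a),("b",b)) for k,v in c.items()})
for c in(a,b):
    hsv=cv2.cvtColor(c["color"],cv2.COLOR_RGB2HSV);P=pts(c);ok=c["depth"]>0
    for nm,m in(("red",((hsv[...,0]<8)|(hsv[...,0]>172))&(hsv[...,1]>140)&(hsv[...,2]>60)),("green",(abs(hsv[...,0].astype(int)-65)<22)&(hsv[...,1]>90))):
        n,l,st,ce=cv2.connectedComponentsWithStats((m&ok).astype(np.uint8))
        for i in range(1,n):
            if st[i,4]>60:
                q=P[l==i];print(nm,st[i],q.mean(0).round(3),q.min(0).round(3),q.max(0).round(3))
E
```

```text
0.0 [0.15174013 0.58026067 0.40369638] [-4.00717807e-01 -3.11555968e+00  2.85042785e-03]
red [ 327  155   80   65 2524] [0.778 0.099 0.025] [ 0.712  0.053 -0.003] [0.873 0.147 0.06 ]
red [487 219  17  21 281] [ 0.741 -0.198  0.166] [ 0.733 -0.208  0.149] [ 0.758 -0.185  0.176]
red [404 287  19  36 373] [ 0.564 -0.193  0.139] [ 0.559 -0.201  0.09 ] [ 0.575 -0.182  0.176]
red [531 286  23  38 489] [ 0.77  -0.3    0.043] [ 0.762 -0.312  0.001] [ 0.817 -0.286  0.081]
green [260 234  90  71 472] [0.563 0.037 0.008] [ 0.504 -0.011  0.003] [0.632 0.094 0.012]
green [503 297  24  16 130] [ 0.749 -0.266  0.032] [ 0.741 -0.274  0.013] [ 0.766 -0.25   0.051]
red [ 144   42   72   87 4865] [ 0.877 -0.705  0.092] [ 0.807 -1.537 -0.148] [ 1.104 -0.63   0.136]
red [364 111  11  21 113] [ 0.362 -0.609  0.012] [ 0.351 -0.661  0.002] [ 0.372 -0.564  0.019]
red [348 112  11  22 111] [ 0.41  -0.603  0.012] [ 0.4   -0.662 -0.   ] [ 0.42  -0.559  0.018]
red [362 150  14  28 255] [ 0.4   -0.378  0.022] [ 0.386 -0.438  0.003] [ 0.412 -0.341  0.03 ]
red [295 157   9  38 264] [ 0.569 -0.182  0.131] [ 0.561 -0.19   0.091] [ 0.577 -0.175  0.172]
red [200 158  13  15 152] [ 0.744 -0.188  0.164] [ 0.733 -0.204  0.149] [ 0.755 -0.179  0.174]
red [ 151  301   72   65 3579] [0.765 0.094 0.023] [ 0.712  0.033 -0.002] [0.828 0.148 0.057]
green [274 284  73  48 206] [0.548 0.069 0.007] [ 0.503 -0.01   0.003] [0.627 0.095 0.011]
```

View pics/s.png

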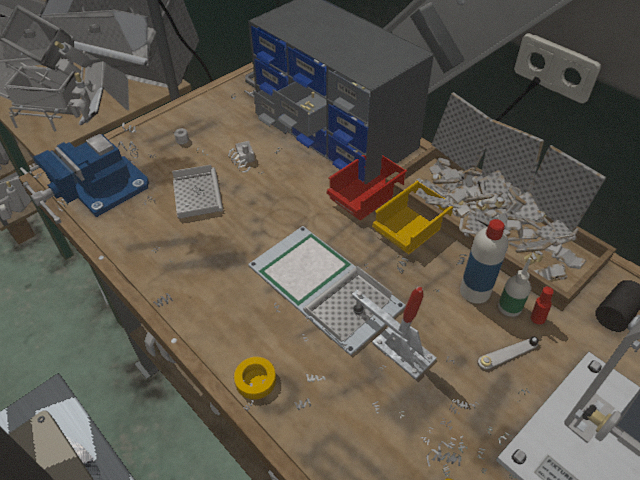

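View pics/a.png

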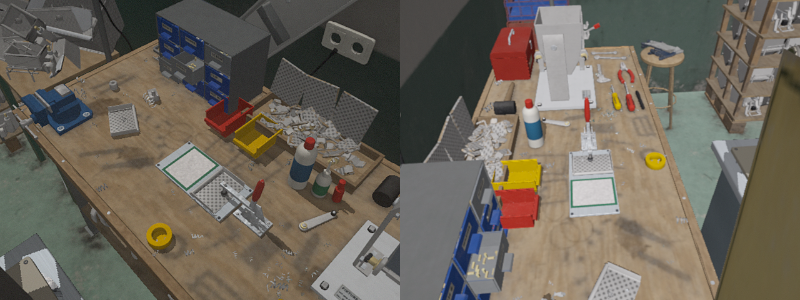

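The scene picture shows the clamp with its red handle at about (413,305), the flap at about (352,308) and the green frame centred near (305,268). Sliding runs roughly along world +y.

```bash
python3 - <<'E'
from h import *
z=np.load("c.npz")
for n,box,rb in(("a",(255,225,360,310),(400,280,428,328)),("b",(268,278,352,338),(290,152,308,200))):
    c={k:z[f"{n}_{k}"] for k in("color","depth","mtx","R","t")}
    hsv=cv2.cvtColor(c["color"],cv2.COLOR_RGB2HSV)
    m=(abs(hsv[...,0].astype(int)-65)<25)&(hsv[...,1]>70)
    v,u=np.nonzero(m);k=(u>box[0])&(u<box[2])&(v>box[1])&(v<box[3])
    W=np.array([ray(c,a,b,.007)[:2] for a,b in zip(u[k],v[k])]).astype(np.float32)*1000
    print(n,k.sum(),cv2.minAreaRect(W))
    m=((hsv[...,0]<8)|(hsv[...,0]>172))&(hsv[...,1]>140)
    v,u=np.nonzero(m);k=(u>rb[0])&(u<rb[2])&(v>rb[1])&(v<rb[3]);P=pts(c)[v[k],u[k]];P=P[abs(P[:,0]-.567)<.03]
    for lo,hi in((.09,.12),(.12,.15),(.15,.165)):
        q=P[(P[:,2]>lo)&(P[:,2]<hi)];print(q.min(0).round(3),q.max(0).round(3),np.median(q,0).round(3))
    print("cam",(-c["R"].T@c["t"]).round(2))
E
```

```text
a 560 ((568.3900756835938, 41.68458557128906), (126.65556335449219, 102.5135726928711), 0.6776506900787354)
[ 0.559 -0.196  0.09 ] [ 0.571 -0.182  0.12 ] [ 0.563 -0.19   0.11 ]
[ 0.559 -0.2    0.12 ] [ 0.573 -0.183  0.15 ] [ 0.563 -0.193  0.135]
[ 0.561 -0.201  0.15 ] [ 0.572 -0.187  0.165] [ 0.564 -0.196  0.158]
cam [ 0.15 -0.45  0.81]
b 403 ((565.91845703125, 42.147945404052734), (125.4285888671875, 100.85675048828125), 0.6137849688529968)
[ 0.561 -0.184  0.091] [ 0.576 -0.175  0.12 ] [ 0.568 -0.178  0.108]
[ 0.561 -0.188  0.12 ] [ 0.577 -0.176  0.15 ] [ 0.568 -0.182  0.133]
[ 0.562 -0.19   0.15 ] [ 0.574 -0.179  0.165] [ 0.569 -0.186  0.158]
cam [0.58 0.62 0.68]
```

>>> drive_tool:
  moves: [0, 0, 0, 0, 0, 0, 8.4, 0, 0, 0, 0, 0, 0, 8.4, 0, 0, 0, 0, 0, 0, 8.4, 0, 0, 0, 0, 0, 0, 8.4, 0, 0, 0, 0, 0, 0, 8.4, 0, 0, 0, 0, 0, 0, 8.4, 0, 0, 0, 0, 0, 0, 8.4, 0, 0, 0, 0, 0, 0, 8.4]

```text
t: 0.9
tool_pos: [0.1517, 0.5803, 0.4041]
orientation: [2.065, 2.367, -0.002]
force: [-0.2, -0.6, 0.3]
opening: 0.0337
gripper_force: 0.0
```

>>> drive_tool:
  moves: [0, 0, 0, 0, 0, 0, 8.1, 0, -42, 25, 0, 0, 0, 0, 0, -42, 25, 0, 0, 0, 0, 0, -42, 25, 0, 0, 0, 0, 0, -42, 25, 0, 0, 0, 0, 0, -42, 25, 0, 0, 0, 0, 0, -42, 25, 0, 0, 0, 0, 0, -42, 25, 0, 0, 0, 0]

```text
t: 1.7
tool_pos: [0.3273, 0.2848, 0.4044]
orientation: [2.22, 2.223, -0.0]
force: [1.1, -0.1, -0.2]
opening: 0.0005
gripper_force: 0.0
```

>>> drive_tool:
  moves: [0, -42, 24, 0, 0, 0, 0, 0, -42, 24, 0, 0, 0, 0, 0, -42, 24, 0, 0, 0, 0, 0, -42, 24, 0, 0, 0, 0, 0, -42, 24, 0, 0, 0, 0, 0, -42, 24, 0, 0, 0, 0, 0, -42, 24, 0, 0, 0, 0, 0, -42, 24, 0, 0, 0, 0]

```text
t: 2.5
tool_pos: [0.5198, -0.0513, 0.4044]
orientation: [-2.221, -2.222, 0.0]
force: [0.7, 0.4, -0.1]
opening: 0.0008
gripper_force: 0.0
```

>>> drive_tool:
  moves: [0, -28, 16, 0, 0, 0, 0, 0, -28, 16, 0, 0, 0, 0, 0, -28, 16, 0, 0, 0, 0, 0, 0, 0, 26, 0, 0, 0, 0, 0, 0, 26, 0, 0, 0, 0, 0, 0, 26, 0, 0, 0, 0, 0, 0, 0, 0, 0, 0]

```text
t: 3.2
tool_pos: [0.5656, -0.1328, 0.3217]
orientation: [-2.215, -2.217, 0.006]
force: [-0.8, 0.6, -0.8]
opening: 0.0004
gripper_force: 0.0
```

```bash
python3 - <<'E'
from h import *
s=robot.read_state();print(s["t"],s["tool_pos"],s["q"])
a=cam("scene");b=cam("side");w=cam("wrist")
cv2.imwrite("pics/b.png",cv2.resize(np.hstack([a["color"][180:400,270:510],b["color"][90:310,200:440],cv2.resize(w["color"],(293,220))])[:,:,::-1],(800,228)))
E
```

```text
3.2 [ 0.56562468 -0.13276807  0.32166141] [-3.18785845e-01  1.36918888e-01  1.63466709e+00 -2.22796189e-05
  1.37856255e+00 -3.19347926e-01]
```

View pics/b.png

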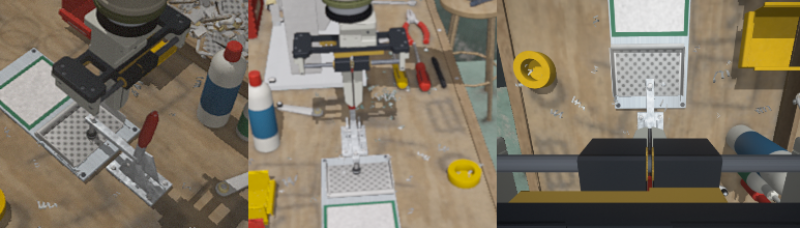

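>>> drive_tool:
  moves: [0, -13, 0, 0, 0, 0, 0, 0, -13, 0, 0, 0, 0, 0, 0, -13, 0, 0, 0, 0, 0, 0, -13, 0, 1, 0, 0, 0, 0, -13, 0, 3, 0, 0, 0, 0, -12, 0, 5, 0, 0, 0, 0, -12, 0, 6, 0, 0, 0]

```text
t: 4.05
tool_pos: [0.5675, -0.2234, 0.3115]
orientation: [2.221, 2.222, 0.0]
force: [0.7, 1.7, 0.2]
opening: 0.0007
gripper_force: 0.6
```

>>> drive_tool:
  moves: [0, -11, 0, 7, 0, 0, 0, 0, -10, 0, 9, 0, 0, 0, 0, -8, 0, 10, 0, 0, 0, 0, -7, 0, 11, 0, 0, 0, 0, -5, 0, 12, 0, 0, 0, 0, 0, 0, 0, 0, 0, 0]

```text
t: 4.65
tool_pos: [0.5665, -0.2633, 0.2598]
orientation: [-2.218, -2.219, 0.002]
force: [-0.5, 0.6, 0.2]
opening: 0.0008
gripper_force: 0.0
```

```bash
python3 - <<'E'
from h import *
s=robot.read_state();print(s["t"],s["tool_pos"],s["force"])
a=cam("scene");b=cam("side")
cv2.imwrite("pics/c.png",cv2.resize(np.hstack([a["color"][180:400,270:510],b["color"][90:310,200:440]])[:,:,::-1],(800,366)))
E
```

```text
4.65 [ 0.56645803 -0.2633461   0.2597916 ] [-0.51334614  0.62393709  0.17250482]
```

View pics/c.png

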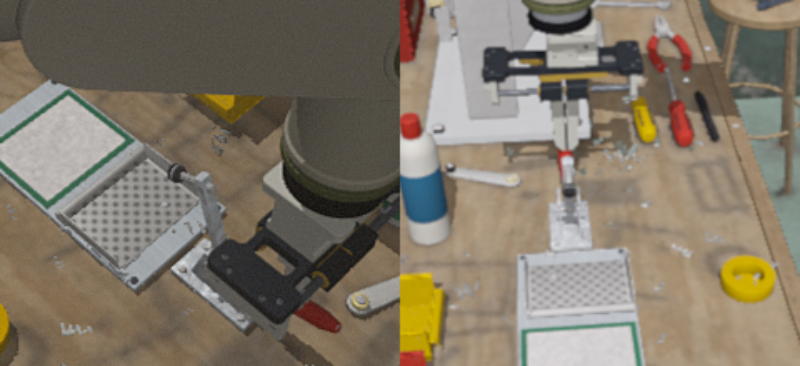

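The clamp bar is nearly upright, with its pad at about (178,172) in the left half, and the handle lies back under the fingers. I'll finish the push to the stop.

>>> drive_tool:
  moves: [0, -4, 0, 6, 0, 0, 0, 0, 0, 0, 6, 0, 0, 0, 0, 0, 0, 4, 0, 0, 0, 0, 0, 0, 0, 0, 0, 0, 0, 0, 0, 0, 0, 0, 0]

```text
t: 5.25
tool_pos: [0.5674, -0.267, 0.2466]
orientation: [-2.22, -2.222, 0.0]
force: [0.1, 1.0, -0.3]
opening: 0.0006
gripper_force: 0.0
```

>>> drive_tool:
  moves: [0, 0, 0, -50, 0, 0, 0, 0, 0, 0, -50, 0, 0, 0, 60, 0, 0, -40, 0, 0, 0, 60, 0, 0, 0, 0, 0, 0, 60, 0, 0, 0, 0, 0, 0]

```text
t: 5.75
tool_pos: [0.5678, -0.2673, 0.3887]
orientation: [2.218, 2.22, 0.001]
force: [-0.3, 0.2, -1.2]
opening: 0.0195
gripper_force: 0.0
```

```bash
python3 - <<'E'
from h import *
s=robot.read_state();print(s["t"],s["tool_pos"],s["opening"])
w=cam("wrist");b=cam("side");a=cam("scene")
for c in (a,b):
    P=pts(c);m=(abs(P[...,0]-.567)<.02)&(c["depth"]>0)&(P[...,1]>-.16)&(P[...,1]<.06)&(P[...,2]<.06)
    q=P[m]
    for y in np.arange(-.13,.0,.005):
        k=abs(q[:,1]-y)<.0025
        if k.any(): print(round(y,3),np.median(q[k,2]).round(4),end=" | ")
    print()
    m=(abs(P[...,0]-.567)<.04)&(c["depth"]>0)&(P[...,1]>-.22)&(P[...,1]<-.1)&(P[...,2]>.06)&(P[...,2]<.2)
    print("bar",P[m].min(0).round(3),P[m].max(0).round(3))
cv2.imwrite("pics/d.png",cv2.resize(np.hstack([a["color"][190:370,280:480],b["color"][160:340,220:420]])[:,:,::-1],(800,360)))
cv2.imwrite("pics/w.png",w["color"][:,:,::-1])
E
```

```text
5.75 [ 0.56779104 -0.26730452  0.38865515] 0.01946588557955097
-0.13 0.0081 | -0.125 0.0079 | -0.12 0.0085 | -0.115 0.0083 | -0.11 0.0091 | -0.105 0.0098 | -0.1 0.01 | -0.095 0.0098 | -0.09 0.0096 | -0.085 0.0102 | -0.08 0.0097 | -0.075 0.01 | -0.07 0.0099 | -0.065 0.0102 | -0.06 0.0106 | -0.055 0.0102 | -0.05 0.0102 | -0.045 0.0101 | -0.04 0.0102 | -0.035 0.0098 | -0.03 0.0165 | -0.025 0.0186 | -0.02 0.0092 | -0.015 0.0082 | -0.01 0.0088 | -0.005 0.0087 | 
bar [ 0.56  -0.197  0.06 ] [ 0.581 -0.123  0.142]
-0.13 0.0065 | -0.125 0.0066 | -0.12 0.0067 | -0.115 0.0065 | -0.11 0.0074 | -0.105 0.0082 | -0.1 0.0082 | -0.095 0.0083 | -0.09 0.0082 | -0.085 0.0081 | -0.08 0.0083 | -0.075 0.0082 | -0.07 0.0081 | -0.065 0.008 | -0.06 0.0082 | -0.055 0.0079 | -0.05 0.0083 | -0.045 0.0082 | -0.04 0.0087 | -0.035 0.0094 | -0.03 0.0162 | -0.025 0.0145 | -0.02 0.008 | -0.015 0.0064 | -0.01 0.0067 | -0.005 0.0071 | 
bar [ 0.56  -0.175  0.06 ] [ 0.575 -0.121  0.138]
```

View pics/d.png

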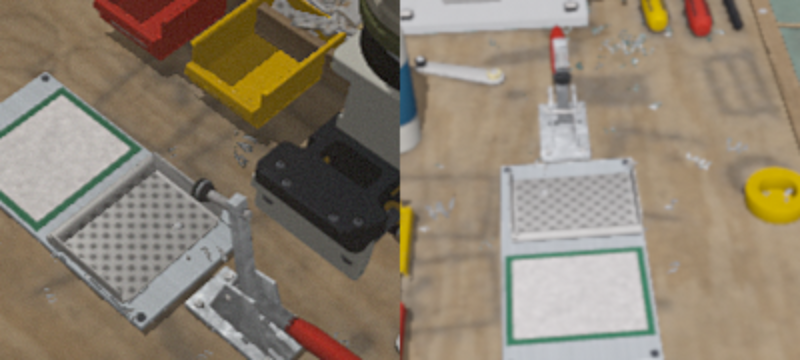

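>>> drive_tool:
  moves: [60, 40, 0, 0, 0, 0, 0, 60, 40, 0, 0, 0, 0, 0, 60, 40, 0, 0, 0, 0, 0, 60, 40, 0, 0, 0, 0, 0, 60, 42, 0, 0, 0, 0, 0, 60, 0, 0, 40, 0, 0, 0, 60, 0, 0, 40, 0, 0, 0, 60, 0, 0, 40, 0, 0, 0]

```text
t: 6.7
tool_pos: [0.5664, -0.0643, 0.2638]
orientation: [-2.218, -2.222, 0.002]
force: [0.8, 0.1, -1.0]
opening: 0.0596
gripper_force: 0.0
```

>>> drive_tool:
  moves: [60, 0, 0, 30, 0, 0, 0, 60, 0, 0, 15, 0, 0, 0, 60, 0, 0, 0, 0, 0, 0, 60, 0, 0, 0, 0, 0, 0]

```text
t: 7.1
tool_pos: [0.5675, -0.0653, 0.2223]
orientation: [2.221, 2.222, 0.0]
force: [0.2, 0.1, 1.0]
opening: 0.0601
gripper_force: 0.0
```

```bash
python3 - <<'E'
from h import *
s=robot.read_state();print(s["t"],s["tool_pos"],s["opening"],s["force"])
a=cam("scene");b=cam("side")
hsv=cv2.cvtColor(a["color"],cv2.COLOR_RGB2HSV);P=pts(a)
m=((hsv[...,0]<8)|(hsv[...,0]>172))&(hsv[...,1]>140)&(a["depth"]>0)&(abs(P[...,0]-.567)<.03)&(P[...,1]<-.2)&(P[...,1]>-.34)
q=P[m];print(len(q),q.min(0),q.max(0));f=np.polyfit(q[:,1],q[:,2],1);print("handle tilt",np.pi/2-np.arctan(-f[0]),f)
cv2.imwrite("pics/e.png",cv2.resize(np.hstack([a["color"][190:370,280:480],b["color"][160:340,220:420]])[:,:,::-1],(800,360)))
E
```

```text
7.1 [ 0.56754688 -0.06529745  0.22226625] 0.060117425243678635 [0.19190697 0.09336911 1.02740419]
616 [ 0.56084168 -0.30935978  0.0435791 ] [ 0.57823735 -0.22552501  0.06449373]
handle tilt 1.469582885069461 [-0.10156048  0.02896082]
```

View pics/e.png

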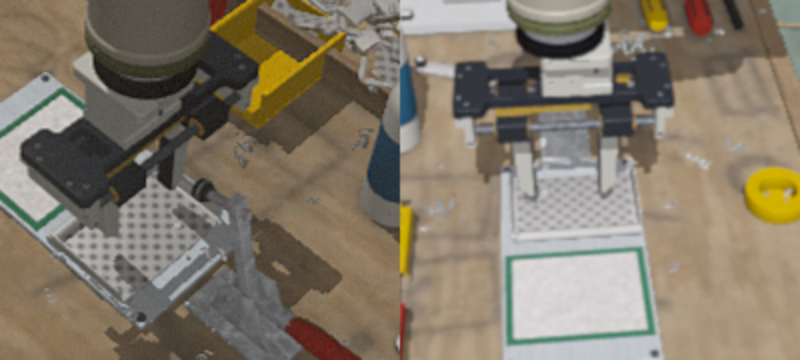

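The clamp is open at about 1.3 rad or more. The fingers stand between the flanges, at about (525,190) and (608,190), behind the tube.

>>> drive_tool:
  moves: [60, 0, 0, 12, 0, 0, 0, 60, 0, 0, 8, 0, 0, 0, 60, 0, 0, 4, 0, 0, 0, 60, 0, 0, 0, 0, 0, 0, 60, 0, 0, 0, 0, 0, 0]

```text
t: 7.7
tool_pos: [0.5672, -0.0652, 0.1975]
orientation: [-2.22, -2.222, 0.0]
force: [0.3, -0.1, 0.4]
opening: 0.06
gripper_force: 0.0
```

>>> drive_tool:
  moves: [60, 8, 0, 0, 0, 0, 0, 60, 8, 0, 0, 0, 0, 0, 60, 6, 0, 0, 0, 0, 0, 60, 6, 0, 0, 0, 0, 0, 60, 6, 0, 0, 0, 0, 0, 60, 6, 0, 0, 0, 0, 0, 60, 6, 0, 0, 0, 0, 0, 60, 6, 0, 0, 0, 0, 0]

```text
t: 8.5
tool_pos: [0.5673, -0.0128, 0.1979]
orientation: [2.22, 2.222, 0.0]
force: [-0.3, -1.8, 2.0]
opening: 0.0599
gripper_force: 0.8
```

>>> drive_tool:
  moves: [60, 6, 0, 0, 0, 0, 0, 60, 6, 0, 0, 0, 0, 0, 60, 6, 0, 0, 0, 0, 0, 60, 6, 0, 0, 0, 0, 0, 60, 6, 0, 0, 0, 0, 0, 60, 6, 0, 0, 0, 0, 0, 60, 6, 0, 0, 0, 0, 0, 60, 6, 0, 0, 0, 0, 0]

```text
t: 9.3
tool_pos: [0.5672, 0.0353, 0.1977]
orientation: [-2.221, -2.222, 0.0]
force: [-0.4, -1.6, 2.0]
opening: 0.0597
gripper_force: 0.8
```

>>> drive_tool:
  moves: [60, 6, 0, 0, 0, 0, 0, 60, 6, 0, 0, 0, 0, 0, 60, 6, 0, 0, 0, 0, 0, 60, 0, 0, 0, 0, 0, 0]

```text
t: 9.7
tool_pos: [0.5671, 0.0537, 0.1976]
orientation: [-2.219, -2.223, -0.0]
force: [0.4, -0.9, -0.2]
opening: 0.0601
gripper_force: 0.0
```

```bash
cat > m.py <<'E'
from h import *
import sys
s=robot.read_state();print(s["t"],s["tool_pos"],s["force"])
a=cam("scene");b=cam("side")
for c in (a,b):
    P=pts(c)
    for x in(.527,.567,.607):
        m=(abs(P[...,0]-x)<.012)&(c["depth"]>0)&(P[...,1]>-.12)&(P[...,1]<.13)&(P[...,2]>.0135)&(P[...,2]<.022)
        q=P[m];print(x,len(q),(q[:,1].min().round(3),np.median(q[:,1]).round(4),q[:,1].max().round(3)) if len(q) else "")
cv2.imwrite(sys.argv[1],cv2.resize(np.hstack([a["color"][190:370,230:430],b["color"][170:350,220:420]])[:,:,::-1],(800,360)))
E
python3 m.py pics/f.png
```

```text
9.7 [0.56706591 0.05374146 0.19759902] [ 0.36187672 -0.85175823 -0.24499878]
0.527 56 (np.float64(-0.017), np.float64(0.0642), np.float64(0.072))
0.567 62 (np.float64(-0.117), np.float64(0.0666), np.float64(0.072))
0.607 58 (np.float64(-0.0), np.float64(0.0565), np.float64(0.073))
0.527 90 (np.float64(0.052), np.float64(0.0696), np.float64(0.075))
0.567 64 (np.float64(0.065), np.float64(0.0707), np.float64(0.075))
0.607 87 (np.float64(0.06), np.float64(0.0699), np.float64(0.076))
```

View pics/f.png

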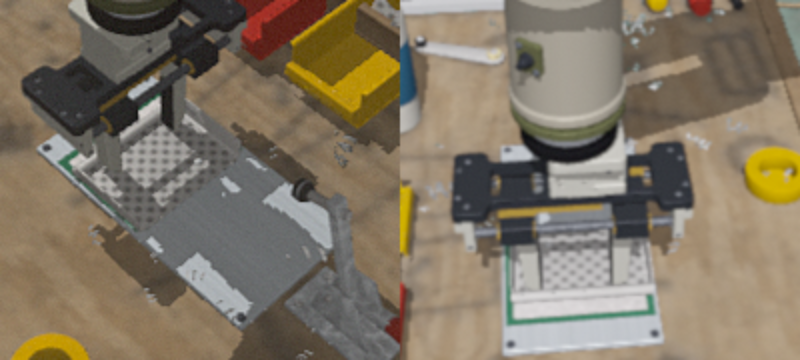

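The flap followed squarely. The tube is at y ≈ 0.069 and should be at 0.082, so it needs 13 mm more.

>>> drive_tool:
  moves: [60, 5, 0, 0, 0, 0, 0, 60, 4, 0, 0, 0, 0, 0, 60, 3, 0, 0, 0, 0, 0, 60, 1, 0, 0, 0, 0, 0, 60, 0, 0, 0, 0, 0, 0, 60, -6, 0, 0, 0, 0, 0, 60, -5, 0, 0, 0, 0, 0, 60, 0, 0, -15, 0, 0, 0]

```text
t: 10.6
tool_pos: [0.566, 0.0539, 0.211]
orientation: [-2.22, -2.219, 0.005]
force: [-0.4, -0.2, 0.3]
opening: 0.06
gripper_force: 0.0
```

>>> drive_tool:
  moves: [60, 0, 0, -30, 0, 0, 0, 60, 0, 0, -50, 0, 0, 0, 60, 0, 0, -50, 0, 0, 0, 60, 0, 0, -40, 0, 0, 0, 60, 0, 0, 0, 0, 0, 0]

```text
t: 11.1
tool_pos: [0.5689, 0.0546, 0.3924]
orientation: [2.214, 2.215, 0.015]
force: [1.2, -0.5, 1.1]
opening: 0.0597
gripper_force: 0.0
```

```bash
python3 m.py pics/g.png
```

```text
11.1 [0.5688729  0.05464607 0.39238285] [ 1.15238428 -0.47204054  1.07925358]
0.527 68 (np.float64(0.04), np.float64(0.0783), np.float64(0.086))
0.567 68 (np.float64(-0.119), np.float64(0.078), np.float64(0.085))
0.607 58 (np.float64(0.017), np.float64(0.0787), np.float64(0.085))
0.527 68 (np.float64(0.076), np.float64(0.0828), np.float64(0.088))
0.567 68 (np.float64(0.077), np.float64(0.0831), np.float64(0.088))
0.607 67 (np.float64(0.077), np.float64(0.0833), np.float64(0.088))
```

View pics/g.png

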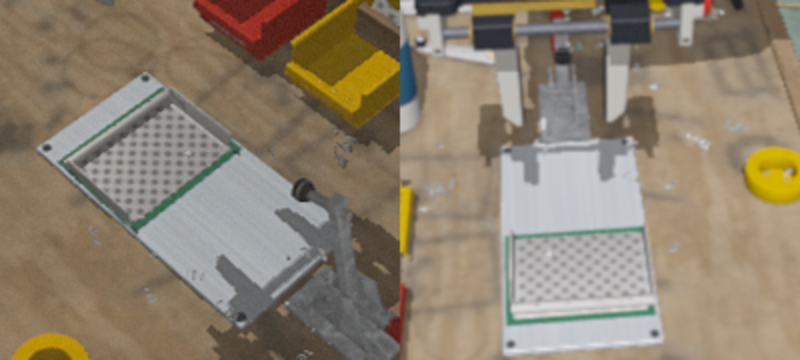

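The flap sits squarely inside the green frame, with its tube at y ≈ 0.081 against 0.082. The clamp is open and the gripper is clear.

```bash
python3 -c "
from plant import robot
print(robot.close_job())"
```

```text
the job is handed in; nothing more can be done
None
```

The job is handed in: I swung the clamp open to about 1.3 rad or more and slid the flap flat along the plate onto the marked area, square and about 1 mm from centre along the slide by camera; the judge returned no result.

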